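Stack slide mailers on the inclined shelf

TASK

Lay the yellow slide mailer flat on the inclined shelf, lengthwise along the slope, with its lower end against the teal backstop, and let go of it; then lay the blue mailer squarely on top of it, its lower end against the backstop too. There is glass inside: set them down, do not drop them, and leave the red mailer where it is.

Things in the scene. Friction and masses are not known exactly. Their poses are not given: they have to be found in the camera images.
- yellow_mailer: slide mailer: a closed flat plastic box of glass slides, 90 mm long (own x), 46 mm wide (own y), 14 mm thick (own z), about 60 g, yellow with a blank white label on its top; lies flat on the bench, loose; origin at the centre of its underside
- blue_mailer: slide mailer: a closed flat plastic box of glass slides, 90 mm long (own x), 46 mm wide (own y), 14 mm thick (own z), about 60 g, blue with a blank white label on its top; lies flat on the bench, loose; origin at the centre of its underside
- red_mailer: slide mailer: a closed flat plastic box of glass slides, 90 mm long (own x), 46 mm wide (own y), 14 mm thick (own z), about 60 g, red with a blank white label on its top; lies flat on the bench, loose; origin at the centre of its underside; a bystander. (A green tube rack, 55 mm high with its tubes, and a small bottle, 55 mm high, stand farther from the robot than the mailers.)
- deck: fixed shelf: cream deck 135 mm long, 140 wide, open sides, sloping 18 degrees, low at the end nearer the robot, where a teal backstop 6 mm thick stands 40 mm proud, square to the deck. Origin on the deck surface at the foot of the backstop's inner face, mid-width, 30 mm above the bench; x up the slope away from the backstop, y across, z out of the deck. Friction may keep a mailer from sliding.
Not all that is in view belongs to the job. There is more than one size of the blue_mailer; the job needs the middle-sized.

How it is judged:
By the outcome, as a careful person would: the job done as asked, in the order asked, and still so for the second after the job is handed in, with the robot touching nothing.
It also fails if it takes over 61 s, if anything falls off the work surface, if the arm or the gripper's body presses on something with over 40 N, if the wrist force passes 120 N, or if a joint passes its speed limit or range.

ROBOT

A 6-joint arm with a two-finger parallel gripper is mounted at the origin on the work surface. World frame = base frame: x ahead of the robot, y to its left, z up, the work surface at z = 0. Lengths are in m, angles in degrees, forces in N, time in s.
With the tool pointing down it reaches from about 0.25 to 0.725 m from the base axis. Payload 9.7 kg.
Tool frame: the origin (TCP) lies midway between the tips of the shut fingers; the grasp point (between the pads) lies 19 mm behind it; z points along the fingers, y is the line along which they close (so a half turn about z gives the same grasp; the last joint's range is limited). The gripper opens to 85 mm and grips with 20 to 120 N. Pads are 22 mm wide; open, the fingers measure 114 mm over their backs; the gripper's body (76 mm by 85 mm) begins 54 mm behind the grasp point. The pads swing forward as they close: fully open they stand 13 mm farther back than shut.
Start: joints at [64.687, 4.979, 10.078, 95.1, 0, 90], TCP at [0.235, 0.497, 0.231] pointing down, gripper open.
Joint ranges: [-179.16, 179.16], [-48.56, 103.87], [-65.8, 70.77], [-126.05, 130.52], [-82.76, 87.17], [-180, 180]. Speed limits (degrees/s): [127.2, 127.2, 147.25, 180, 180, 180].

INTERFACE

Orientations are given as [roll, pitch, yaw] about the fixed x, y, z axes, in that order (R = Rz(yaw) Ry(pitch) Rx(roll)).
In Python, from workcell import bot gives the robot as it stands. The module is installed in compiled form; this text tells all that it offers.
- The arm moves only by the tool send_rows, never from a script. Its argument "moves" is one flat list of numbers, 7 for each row, row after row: the shift along the world's x, y, z normalised to -1 to 1, where 1 is 0.025 m, then the turn, a rotation vector about the world's x, y, z normalised to -1 to 1, where 1 is 0.15 rad, then the closure, from -1 (fully open) to 1 (shut), so that 0 is half open. A call has 1 to 8 rows; each row shifts and turns the commanded pose from where the row before left it; what a row does not reach is not made up. A row lasts 1/8 s, in which the tool goes at most 62.5 mm and 10.7 degrees, less where a joint would pass 70% of its speed; a pose out of reach is approached as far as the arm can. A call with a number of a shift or a turn outside -1 to 1 is refused whole. A call with a gripper value outside its range is refused whole. The fingers move at their own pace and stop on an object; "squeeze" is the grip in N (left out, the last holds). Time passes only in rows, so rows that do not move let the fingers close. It gives the time, the measured TCP pose, the force, the opening and the grip force at its end, in the units of the state.
- bot.get_obs(): the state, without advancing time (a new reading comes with each control period).
- bot.camera(name): name is "side" or "top" or "wrist"; returns a dict with "color" (384x512x3 uint8, red, green, blue), "camera_matrix" (3x3 intrinsics, pixels), "R" (3x3) and "t" (3): a world point X has camera coordinates R X + t. Camera axes: x right, y down, z forward; pixel columns grow to the right and rows downward; lengths in m; the calibration is good to about 2 mm. A picture is of the moment at which its call begins. There is no depth.
- bot.job_done(): hands the job in; it is judged then, once.
Trained networks look in the newest picture that a camera, given by its name, has taken for a name from the list of things; names that differ only in an ending like _2 or _b are one class to them, and where a whole thing is asked for, a point or a joint stands for the part that bears it (a point fixed in the world has none). Each returns a list of dicts, best first, with "p" (0 to 1); they miss things now and then, are a little off and sometimes report something else, mostly with a low value. They report only what shows in the picture. A call takes as long as a camera call. They do not tell look-alikes from the thing itself.
- bot.boxes_of(camera, query): "extent" ([left, top, right, bottom] in pixels, round what is visible of it).
- bot.trace(camera, query): "region" (384x512 bool, what is visible of it) and "extent" ([left, top, right, bottom] in pixels, round what is visible of it).
- bot.landmark_of(camera, query): "pixel" ([column, row] in pixels: a listed point, or the origin of a listed thing).
The state is a dict: "time": time; "q": joint angles; "qd": joint speeds; "joint_efforts": joint torques, N m; "ee_pos": TCP position; "tcp_rot": TCP orientation; "wrist_force": force on the tool from outside, world axes, zero at the start; "torque": the same for the moment, N m; "opening": finger opening in m; "grasp_force": force on a finger pad.
Only numpy, scipy, OpenCV 4.12 (cv2) and the standard library are available. Lean on these libraries where they do the work, as an engineer would, in place of code of your own. Each camera call takes 0.05 s, during which the arm holds its last target. There are 200 camera calls.

## Working session

There is one attempt and no reset: what is moved stays moved. The work goes in short steps, Python scripts to look and compute and a tool call to move; the robot and the scene stay as the last step left them, time stands still between calls to the robot, and variables do not carry over. Pictures are saved under pics/ and viewed, at most 10 in all, crops included, and the job is handed in when it is done.

Besides the shell and the picture viewer there is one more tool, called after ">>>" as name(argument=value, ...) on one line, values as JSON. send_rows: Moves the arm, as the interface text tells. Its arguments: {"type":"object","properties":{"moves":{"type":"array"},"squeeze":{"type":"number"}},"required":["moves"]}

```bash
mkdir -p pics; cat > h.py <<'E'
import numpy as np, cv2
from workcell import bot
def ray(c,px):
    d=np.linalg.inv(c["camera_matrix"])@np.array([px[0],px[1],1.]); R=c["R"]
    return -R.T@c["t"], R.T@d
def onz(c,px,z):
    o,d=ray(c,px); return o+d*(z-o[2])/d[2]
def proj(c,X):
    p=c["camera_matrix"]@(c["R"]@np.asarray(X,float)+c["t"]); return p[:2]/p[2]
E
python3 - <<'E'
from h import *
o=bot.get_obs(); print(o["time"],o["ee_pos"],o["tcp_rot"],o["opening"],o["wrist_force"])
ims=[]
for n in ["top","side"]:
    c=bot.camera(n); cv2.imwrite(f"pics/{n}0.png",c["color"][:,:,::-1]); ims.append(c["color"][:,:,::-1])
    print(n,-c["R"].T@c["t"])
    for q in ["yellow_mailer","blue_mailer","red_mailer","deck"]:
        for r in bot.trace(n,q)[:5]:
            m=r["region"].astype(np.uint8); k=cv2.findContours(m,0,2)[0]
            if not k: continue
            k=max(k,key=cv2.contourArea); ra=cv2.minAreaRect(k)
            b=cv2.boxPoints(ra); z=0.014
            w=np.array([onz(c,p,z)[:2] for p in b]); e1=w[1]-w[0]; e2=w[2]-w[1]
            print(q,round(r["p"],2),r["extent"],w.mean(0).round(4),np.linalg.norm(e1).round(4),np.degrees(np.arctan2(e1[1],e1[0])).round(1),np.linalg.norm(e2).round(4))
        print(q,[(np.round(r["pixel"]),round(r["p"],2)) for r in bot.landmark_of(n,q)[:4]])
cv2.imwrite("pics/both0.png",cv2.resize(np.vstack(ims),(400,600)))
E
```

```text
0.0 [0.23506367 0.49696176 0.23057461] [-1.79921213e+02 -2.00727954e-03  1.54684838e+02] 0.08554826147841894 [ 0.10334171 -0.85992882 -0.05536644]
top [0.41217669 0.07834975 1.06174812]
yellow_mailer 0.6 [257.4, 199.6, 281.1, 243.2] [0.5041 0.0402] 0.049 -83.8 0.0922
yellow_mailer [(array([268., 220.]), 0.59)]
blue_mailer 0.67 [102.3, 176.8, 129.0, 194.1] [0.5947 0.3952] 0.0329 -0.2 0.0639
blue_mailer 0.57 [152.0, 171.7, 179.9, 209.5] [0.5753 0.2834] 0.0457 -77.3 0.0904
blue_mailer 0.57 [201.6, 143.3, 248.6, 200.0] [0.6266 0.1475] 0.1223 -32.8 0.0648
blue_mailer [(array([117., 182.]), 0.88), (array([227., 170.]), 0.86), (array([217., 237.]), 0.69), (array([166., 191.]), 0.64)]
red_mailer 0.72 [204.5, 220.4, 224.8, 263.8] [0.4621 0.1625] 0.0466 -84.2 0.0902
red_mailer [(array([216., 238.]), 0.61)]
deck 0.74 [368.1, 143.5, 443.6, 215.9] [ 0.6025 -0.2812] 0.1635 -78.1 0.1568
deck [(array([407., 206.]), 0.57)]
side [ 0.18784015 -0.45124212  0.70136106]
yellow_mailer 0.94 [235.3, 206.5, 282.4, 243.4] [0.5018 0.0368] 0.1036 5.7 0.0578
yellow_mailer [(array([258., 229.]), 0.97)]
blue_mailer 0.96 [251.9, 159.1, 305.5, 180.0] [0.6239 0.1437] 0.1249 -34.5 0.0727
blue_mailer 0.71 [205.3, 139.1, 248.4, 161.0] [0.5708 0.2772] 0.111 12.6 0.067
blue_mailer 0.6 [197.2, 112.5, 222.6, 131.7] [0.5887 0.3871] 0.0438 29.1 0.0782
blue_mailer [(array([278., 174.]), 0.96), (array([225., 152.]), 0.95), (array([207., 121.]), 0.72)]
red_mailer 0.98 [192.6, 181.0, 235.1, 215.7] [0.4593 0.1564] 0.1027 6.6 0.0616
red_mailer [(array([214., 202.]), 0.97)]
deck 0.56 [347.1, 247.0, 474.7, 367.3] [ 0.624  -0.2492] 0.1922 17.5 0.1699
deck [(array([385., 334.]), 0.95)]
```

View pics/top0.png

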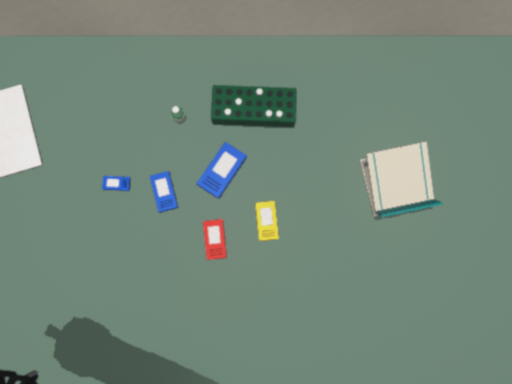

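View pics/side0.png

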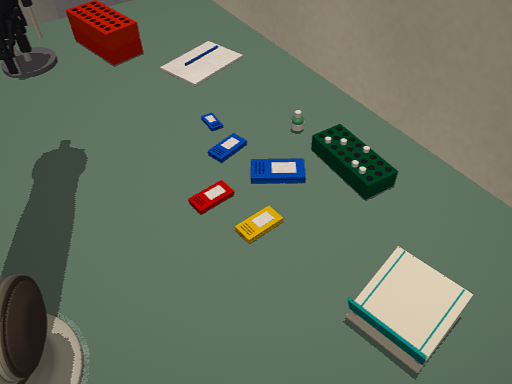

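```bash
python3 - <<'E'
import cv2
a=cv2.imread("pics/top0.png"); cv2.imwrite("pics/crop1.png",cv2.resize(a[130:280,80:290],(798,570),interpolation=cv2.INTER_CUBIC))
E
```

```text
(no output)
```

View pics/crop1.png

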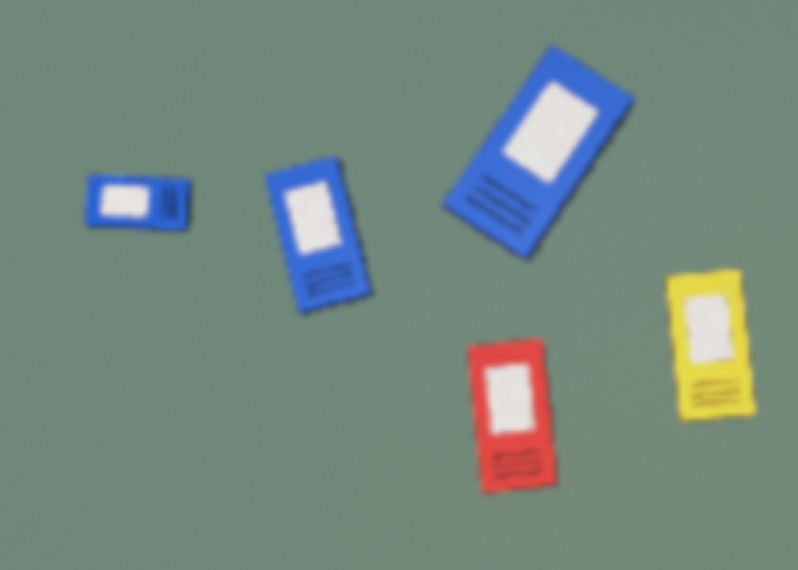

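The pictures show three blue mailers, at top-view pixels (116,183), (165,191) and (225,171). Their sizes are about 64x33, 90x46 and 122x65 mm. The one at (165,191) is the middle-sized one and matches 90x46, and the crop confirms it. Yellow is at (267,220), red at (215,239), and the deck is at (405,178) with its teal backstop along row 208. I'll refine the poses next.

```bash
cat >> h.py <<'E'
from scipy.optimize import minimize
from scipy.spatial.transform import Rotation as Ro
S=4
def hullmask(c,groups):
    m=np.zeros((384*S,512*S),np.uint8)
    for G in groups:
        p=np.array([proj(c,X) for X in G])
        cv2.fillConvexPoly(m,cv2.convexHull(np.round((p+.5)*S-.5).astype(np.int32)),1)
    return m
def boxpts(x0,x1,y0,y1,z0,z1): return np.array([[a,b,d] for a in(x0,x1) for b in(y0,y1) for d in(z0,z1)])
def Tf(p,z0,tilt):
    return lambda P: P@(Ro.from_euler('ZY',[p[2],-tilt],degrees=True).as_matrix()).T+np.array([p[0],p[1],z0])
def fit(obs,model,p0,z0=0,tilt=0,step=(.006,.006,4)):
    big=[(c,cv2.resize(m.astype(np.float32),None,fx=S,fy=S,interpolation=cv2.INTER_LINEAR)>.5) for c,m in obs]
    def cost(p):
        T=Tf(p,z0,tilt); s=0
        for c,m in big:
            k=hullmask(c,[T(G) for G in model])>0; s+=1-(k&m).sum()/(k|m).sum()
        return s/len(big)
    p0=np.array(p0,float); sx=np.array([p0]+[p0+np.eye(3)[i]*step[i] for i in range(3)])
    r=minimize(cost,p0,method='Nelder-Mead',options=dict(initial_simplex=sx,xatol=1e-4,fatol=1e-4)); return r.x,r.fun
MAIL=[boxpts(-.045,.045,-.023,.023,0,.014)]
DECK=[boxpts(0,.135,-.07,.07,0,0),boxpts(-.006,0,-.07,.07,0,.04)]
def cmask(c,ext,f,pad=6):
    hsv=cv2.cvtColor(c["color"],cv2.COLOR_RGB2HSV).astype(int); m=f(*np.moveaxis(hsv,2,0))
    k=np.zeros_like(m); l,t,r,b=[int(v) for v in ext]; k[max(t-pad,0):b+pad,max(l-pad,0):r+pad]=1
    m=(m&k).astype(np.uint8); cs=cv2.findContours(m,0,2)[0]; o=np.zeros_like(m)
    cv2.drawContours(o,[max(cs,key=cv2.contourArea)],-1,1,-1); return o
YEL=lambda h,s,v:(abs(h-27)<9)&(s>130)&(v>70)
BLU=lambda h,s,v:(abs(h-112)<14)&(s>130)&(v>60)
DK=lambda h,s,v:((v>165)&(h<40))|((abs(h-91)<7)&(s>150)&(v>60))
def plan(pos,R,o=None):
    o=o or bot.get_obs(); d=np.array(pos)-o["ee_pos"]
    w=(Ro.from_matrix(R)*Ro.from_euler('xyz',o["tcp_rot"],degrees=True).inv()).as_rotvec()
    return np.round(d/.025,2),np.round(w/.15,2)
E
python3 - <<'E'
from h import *
c={n:bot.camera(n) for n in("top","side")}
E={"y":([257,200,281,243],[235,206,282,243]),"b":([152,172,180,209],[205,139,248,161]),"d":([362,140,446,218],[345,245,475,368])}
for k,f,mod,p0,z,t in (("y",YEL,MAIL,(.503,.039,6),0,0),("b",BLU,MAIL,(.573,.281,12.7),0,0),("d",DK,DECK,(.54,-.29,10),.03,18)):
    ms=[(c[n],cmask(c[n],E[k][i],f,3)) for i,n in enumerate(("top","side"))]
    print(k,"both",*fit(ms,mod,p0,z,t),"top",*fit(ms[:1],mod,p0,z,t),"side",*fit(ms[1:],mod,p0,z,t))
    if k=="d":
        p=fit(ms,mod,p0,z,t)[0]; np.save("deck.npy",p)
        im=[]
        for n in ("top","side"):
            a=c[n]["color"][:,:,::-1].copy(); a=cv2.resize(a,None,fx=4,fy=4)
            for G in mod:
                for P in [Tf(p,z,t)(G)]:
                    q=cv2.convexHull(np.array([proj(c[n],X)*4+1.5 for X in P]).astype(np.int32)); cv2.polylines(a,[q],1,(0,0,255),1)
            e=E[k][0 if n=="top" else 1]; im.append(cv2.resize(a[e[1]*4-30:e[3]*4+30,e[0]*4-30:e[2]*4+30],(400,400)))
        cv2.imwrite("pics/deckfit.png",np.hstack(im))
R=(Ro.from_euler('z',186.2,degrees=True)*Ro.from_euler('x',180,degrees=True)).as_matrix()
print(plan([.5035,.039,.08],R))
E
```

```text
y both [0.50427146 0.04141183 5.84643125] 0.04852423338418854 top [0.50445219 0.04139335 5.90566063] 0.050921861281826186 side [0.50326112 0.04103217 5.25720178] 0.04041671896573362
b both [ 0.5740811   0.28497492 14.80687088] 0.07269262210466276 top [ 0.57435389  0.2850278  15.40263327] 0.05969914152949518 side [ 0.57301478  0.28419708 13.12188177] 0.08559077809798266
d both [ 0.54388003 -0.2758836  11.64266505] 0.21116370408288476 top [ 0.54879099 -0.29025107 12.99859134] 0.3512340144400925 side [ 0.54436001 -0.27554672 11.37835695] 0.067698195645568
(array([ 10.73, -18.33,  -6.05]), array([0.  , 0.  , 3.67]))
```

View pics/deckfit.png

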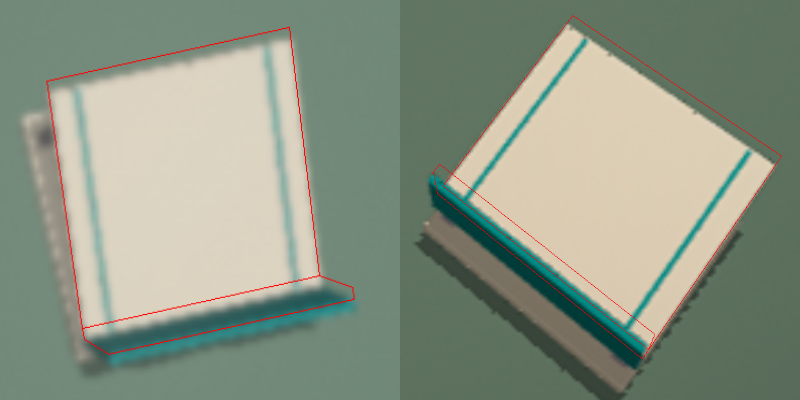

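Yellow and blue fit well. The deck outline is about 6 mm high along the slope because the mask misses dark teal, so I'll refit it later. First I'll move over yellow.

>>> send_rows(moves=[0.54, -0.91, -0.3, 0, 0, 0.18, -0.5, 0.54, -0.91, -0.3, 0, 0, 0.18, -0.5, 0.54, -0.91, -0.3, 0, 0, 0.18, -0.5, 0.54, -0.91, -0.3, 0, 0, 0.18, -0.5, 0.54, -0.91, -0.3, 0, 0, 0.18, -0.5, 0.54, -0.91, -0.3, 0, 0, 0.18, -0.5, 0.54, -0.91, -0.3, 0, 0, 0.18, -0.5, 0.54, -0.91, -0.3, 0, 0, 0.18, -0.5], squeeze=30)

```text
time: 2.0
ee_pos: [0.3435, 0.3144, 0.1711]
tcp_rot: [180.0, 0.0, 167.1]
wrist_force: [-0.1, 0.2, 0.3]
opening: 0.0636
grasp_force: 0.0
```

>>> send_rows(moves=[0.54, -0.91, -0.3, 0, 0, 0.18, -0.5, 0.54, -0.91, -0.3, 0, 0, 0.18, -0.5, 0.54, -0.91, -0.3, 0, 0, 0.18, -0.5, 0.54, -0.91, -0.3, 0, 0, 0.18, -0.5, 0.54, -0.91, -0.3, 0, 0, 0.18, -0.5, 0.54, -0.91, -0.3, 0, 0, 0.18, -0.5, 0.54, -0.91, -0.3, 0, 0, 0.18, -0.5, 0.54, -0.91, -0.3, 0, 0, 0.18, -0.5])

```text
time: 3.0
ee_pos: [0.4516, 0.1324, 0.1111]
tcp_rot: [180.0, 0.0, 179.5]
wrist_force: [0.8, 0.5, -0.0]
opening: 0.0639
grasp_force: 0.0
```

>>> send_rows(moves=[0.54, -0.91, -0.3, 0, 0, 0.18, -0.5, 0.54, -0.91, -0.3, 0, 0, 0.18, -0.5, 0.54, -0.91, -0.3, 0, 0, 0.18, -0.5, 0.54, -0.9, -0.3, 0, 0, 0.18, -0.5, 0, 0, 0, 0, 0, 0, -0.5])

```text
time: 3.62
ee_pos: [0.5053, 0.0413, 0.0806]
tcp_rot: [-180.0, -0.1, -174.5]
wrist_force: [-0.8, -0.3, -0.0]
opening: 0.0636
grasp_force: 0.0
```

```bash
cat >> h.py <<'E'
def fitdeck(obs,p0):
    big=[(c,cv2.resize(m.astype(np.float32),None,fx=S,fy=S,interpolation=cv2.INTER_LINEAR)>.5) for c,m in obs]
    def cost(p):
        T=Tf(p,.03,18); s=0
        for c,m in big:
            k=(hullmask(c,[T(DECK[0])])>0)&~(hullmask(c,[T(DECK[1])])>0); s+=1-(k&m).sum()/(k|m).sum()
        return s/len(big)
    p0=np.array(p0,float); sx=np.array([p0]+[p0+np.eye(3)[i]*(.008,.008,3)[i] for i in range(3)])
    r=minimize(cost,p0,method='Nelder-Mead',options=dict(initial_simplex=sx,xatol=1e-4,fatol=1e-4)); return r.x,r.fun
E
python3 - <<'E'
from h import *
ob=[]
for n,e in (("top",[362,140,446,218]),("side",[345,245,475,368])):
    a=cv2.imread(f"pics/{n}0.png")[:,:,::-1]; c=bot.camera(n); c["color"]=np.ascontiguousarray(a)
    hsv=cv2.cvtColor(c["color"],cv2.COLOR_RGB2HSV)
    cy={"top":(405,178),"side":(412,300)}[n]; print(n,hsv[cy[1],cy[0]])
    V=int(hsv[cy[1],cy[0],2]); m=cmask(c,e,lambda h,s,v:(v>V*.8)&(h<45)&(s<100),3)
    m=cv2.morphologyEx(np.pad(m,9),cv2.MORPH_CLOSE,np.ones((7,7)))[9:-9,9:-9]; k=cv2.findContours(m,0,2)[0]; k=max(k,key=cv2.contourArea)
    m[:]=0; cv2.drawContours(m,[k],-1,1,-1); ob.append((c,m))
for o in (ob,ob[:1],ob[1:]): print(fitdeck(o,(.54,-.277,12)))
p=fitdeck(ob,(.54,-.277,12))[0]; np.save("deck.npy",p)
im=[]
for (c,m),e in zip(ob,([362,140,446,218],[345,245,475,368])):
    a=cv2.resize(c["color"][:,:,::-1],None,fx=4,fy=4)
    for G in DECK:
        q=cv2.convexHull(np.array([proj(c,X)*4+1.5 for X in Tf(p,.03,18)(G)]).astype(np.int32)); cv2.polylines(a,[q],1,(0,0,255),1)
    im.append(cv2.resize(a[e[1]*4-30:e[3]*4+30,e[0]*4-30:e[2]*4+30],(400,400)))
cv2.imwrite("pics/deckfit2.png",np.hstack(im))
R=(Ro.from_euler('z',185.85,degrees=True)*Ro.from_euler('x',180,degrees=True)).as_matrix()
o=bot.get_obs(); print(o["time"],o["ee_pos"],o["tcp_rot"],o["opening"],o["q"],o["wrist_force"],plan([.504,.0412,.0],R))
E
```

```text
top [ 21  30 220]
side [ 18  45 220]
(array([ 0.53450281, -0.26177603, 12.12371078]), np.float64(0.2510536585907486))
(array([ 0.53848175, -0.27601327, 12.55362118]), np.float64(0.2653935740829644))
(array([ 0.53341971, -0.26095279, 11.12641548]), np.float64(0.2294542627427184))
3.725 [0.50495595 0.04251313 0.08130338] [ 1.79987892e+02 -2.22540760e-02 -1.74428530e+02] 0.0639411350767855 [ 4.80584091e+00 -1.15816374e+00 -1.28086619e+01  7.83719157e+01
  1.18099015e-02 -7.65629122e-01] [-0.30485003  0.60817487  0.15879263] (array([-0.04, -0.05, -3.25]), array([-0.  , -0.  ,  0.03]))
```

View pics/deckfit2.png

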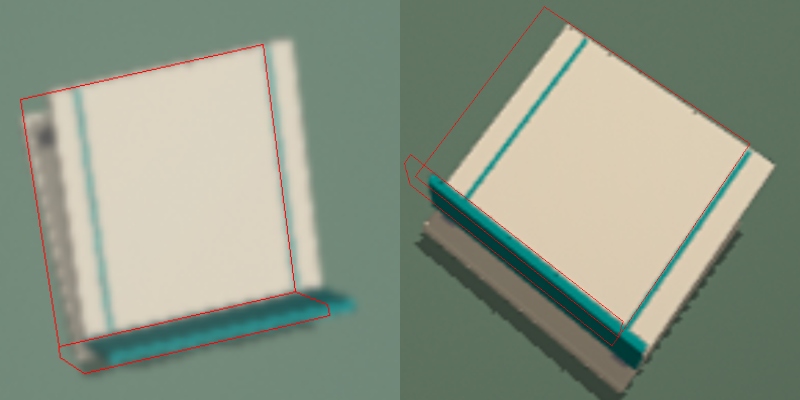

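>>> send_rows(moves=[-0.04, -0.04, -0.8, 0, 0, 0.03, -0.5, 0, 0, -0.8, 0, 0, 0, -0.5, 0, 0, -0.8, 0, 0, 0, -0.5, 0, 0, -0.5, 0, 0, 0, -0.5, 0, 0, -0.3, 0, 0, 0, -0.5, 0, 0, 0, 0, 0, 0, -0.5])

```text
time: 4.47
ee_pos: [0.504, 0.0416, 0.0013]
tcp_rot: [-180.0, -0.0, -174.1]
wrist_force: [-0.3, -0.0, 0.5]
opening: 0.0641
grasp_force: 0.0
```

>>> send_rows(moves=[0, 0, 0, 0, 0, 0, 0.5, 0, 0, 0, 0, 0, 0, 0.5, 0, 0, 0, 0, 0, 0, 0.5, 0, 0, 0, 0, 0, 0, 0.5])

```text
time: 4.97
ee_pos: [0.5047, 0.0415, 0.0021]
tcp_rot: [180.0, 0.1, -174.1]
wrist_force: [-0.4, -0.3, 5.7]
opening: 0.0448
grasp_force: 31.6
```

```bash
python3 - <<'E'
from h import *
ob=[]
for n,e in (("top",[362,140,446,218]),("side",[345,245,475,368])):
    a=cv2.imread(f"pics/{n}0.png")[:,:,::-1]; c=bot.camera(n); c["color"]=np.ascontiguousarray(a)
    h,s,v=np.moveaxis(cv2.cvtColor(c["color"],cv2.COLOR_RGB2HSV).astype(int),2,0)
    m=((v>170)&(h<45)&(s<100)).astype(np.uint8); m[:e[1]-3]=0; m[e[3]+3:]=0; m[:,:e[0]-3]=0
    m=cv2.morphologyEx(m,cv2.MORPH_OPEN,np.ones((2,2)))
    m=cv2.morphologyEx(m,cv2.MORPH_CLOSE,np.ones((5,5))); k=cv2.findContours(m,0,2)[0]; k=max(k,key=cv2.contourArea)
    m[:]=0; cv2.drawContours(m,[k],-1,1,-1); print(n,cv2.contourArea(k)); ob.append((c,m))
for o in (ob,ob[:1],ob[1:]): print(fitdeck(o,(.538,-.28,12)))
p=fitdeck(ob,(.538,-.28,12))[0]; np.save("deck.npy",p)
im=[]
for (c,m),e in zip(ob,([362,140,446,218],[345,245,475,368])):
    a=cv2.resize(c["color"][:,:,::-1],None,fx=4,fy=4)
    for G in DECK:
        q=cv2.convexHull(np.array([proj(c,X)*4+1.5 for X in Tf(p,.03,18)(G)]).astype(np.int32)); cv2.polylines(a,[q],1,(0,0,255),1)
    im.append(cv2.resize(a[e[1]*4-30:e[3]*4+30,e[0]*4-30:e[2]*4+30],(400,400)))
cv2.imwrite("pics/deckfit3.png",np.hstack(im))
o=bot.get_obs(); print(o["time"],o["ee_pos"],o["tcp_rot"],o["opening"],o["grasp_force"],o["wrist_force"])
E
```

```text
top 3362.0
side 6515.5
(array([ 0.53638423, -0.27921695, 11.60359412]), np.float64(0.026703172926707597))
(array([ 0.53665949, -0.27965407, 11.93373064]), np.float64(0.023942692803077037))
(array([ 0.53664223, -0.27949435, 11.39420504]), np.float64(0.029648538998039875))
5.075 [0.50474775 0.04150096 0.00216037] [ 1.79993653e+02  8.52100674e-02 -1.74118124e+02] 0.04548404443890017 31.57089650630951 [-0.75794598 -0.01650012  6.11094041]
```

View pics/deckfit3.png

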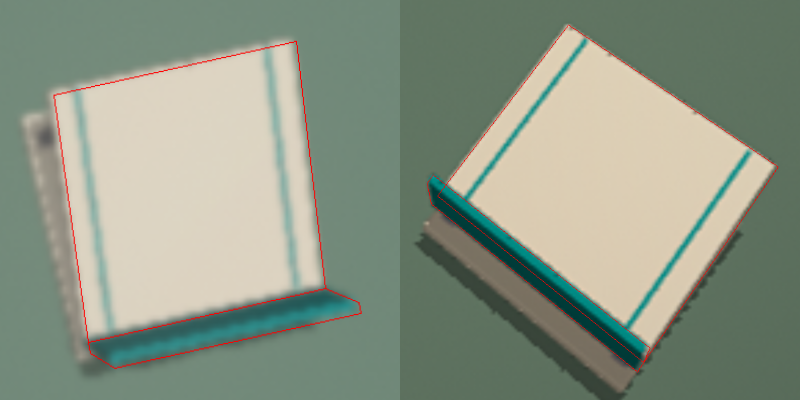

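The refit deck outline now matches both views: origin (0.536, -0.279), yaw 11.6°. The fingertips just touch the bench (6 N), so I'll regrip about 4 mm higher and then lift.

>>> send_rows(moves=[0, 0, 0, 0, 0, 0, -0.4, 0, 0, 0.16, 0, 0, 0, -0.4, 0, 0, 0, 0, 0, 0, -0.3, 0, 0, 0, 0, 0, 0, 0.5, 0, 0, 0, 0, 0, 0, 0.5, 0, 0, 0, 0, 0, 0, 0.5, 0, 0, 0, 0, 0, 0, 0.5])

```text
time: 5.95
ee_pos: [0.5043, 0.0414, 0.0055]
tcp_rot: [-180.0, 0.0, -174.1]
wrist_force: [-1.2, -0.5, 5.4]
opening: 0.0446
grasp_force: 31.2
```

>>> send_rows(moves=[0, 0, 0.3, 0, 0, 0, 0.5, 0, 0, 0.6, 0, 0, 0, 0.5, 0, 0, 0.8, 0, 0, 0, 0.5, 0, 0, 0.8, 0, 0, 0, 0.5, 0, 0, 0.8, 0, 0, 0, 0.5, 0, 0, 0.8, 0, 0, 0, 0.5])

```text
time: 6.7
ee_pos: [0.5042, 0.0415, 0.1094]
tcp_rot: [180.0, 0.0, -174.1]
wrist_force: [0.2, -0.2, -0.3]
opening: 0.0448
grasp_force: 30.8
```

```bash
cat >> h.py <<'E'
def place(x,y,z,dyaw=0):
    p=np.load("deck.npy"); T=Tf(p,.03,18); Rd=Ro.from_euler('ZY',[p[2],-18],degrees=True)
    return T(np.array([x,y,z])),(Rd*Ro.from_euler('z',180+dyaw,degrees=True)*Ro.from_euler('x',180,degrees=True)).as_matrix()
def deckrel(o):
    p=np.load("deck.npy"); Rd=Ro.from_euler('ZY',[p[2],-18],degrees=True)
    return (Rd.inv().apply(o["ee_pos"]-np.array([p[0],p[1],.03]))*1e3).round(1), Rd.inv().apply(o["wrist_force"]).round(2)
E
python3 - <<'E'
from h import *
o=bot.get_obs(); print(o["time"],o["ee_pos"],o["tcp_rot"],o["opening"],o["grasp_force"],o["wrist_force"])
print(plan(*place(.055,0,.06)), place(.055,0,.06)[0])
print("unit down-slope, normal", [((place(*v)[0]-place(0,0,0)[0])/.025).round(3) for v in((-.01,0,0),(0,0,-.01),(0,.01,0))])
c=bot.camera("side"); cv2.imwrite("pics/lift.png",c["color"][:,:,::-1])
E
```

```text
6.7 [0.50423708 0.04145508 0.10938537] [ 1.79999839e+02  4.12605550e-02 -1.74115134e+02] 0.04480673908995311 30.771857500076294 [ 0.23754167 -0.21191424 -0.25680429]
(array([  2.61, -12.56,  -0.21]), array([ 0.32, -2.07,  0.66])) [ 0.56946121 -0.27242506  0.10405933]
unit down-slope, normal [array([-0.373, -0.077, -0.124]), array([ 0.121,  0.025, -0.38 ]), array([-0.08 ,  0.392,  0.   ])]
```

>>> send_rows(moves=[0.186, -0.9, 0, 0.023, -0.148, 0.047, 0.5, 0.186, -0.9, 0, 0.023, -0.148, 0.047, 0.5, 0.186, -0.9, 0, 0.023, -0.148, 0.047, 0.5, 0.186, -0.9, 0, 0.023, -0.148, 0.047, 0.5, 0.186, -0.9, 0, 0.023, -0.148, 0.047, 0.5, 0.186, -0.9, 0, 0.023, -0.148, 0.047, 0.5, 0.186, -0.9, 0, 0.023, -0.148, 0.047, 0.5])

```text
time: 7.62
ee_pos: [0.5368, -0.1168, 0.1081]
tcp_rot: [179.8, 9.1, -171.3]
wrist_force: [0.2, 0.1, -0.8]
opening: 0.0448
grasp_force: 30.8
```

>>> send_rows(moves=[0.186, -0.9, 0, 0.023, -0.148, 0.047, 0.5, 0.186, -0.9, 0, 0.023, -0.148, 0.047, 0.5, 0.186, -0.9, 0, 0.023, -0.148, 0.047, 0.5, 0.186, -0.9, 0, 0.023, -0.148, 0.047, 0.5, 0.186, -0.9, 0, 0.023, -0.148, 0.047, 0.5, 0.186, -0.9, 0, 0.023, -0.148, 0.047, 0.5, 0.186, -0.85, -0.2, 0.023, -0.148, 0.047, 0.5, 0, 0, 0, 0, 0, 0, 0.5])

```text
time: 8.62
ee_pos: [0.5687, -0.2733, 0.1022]
tcp_rot: [179.9, 18.0, -168.5]
wrist_force: [-0.8, 0.8, -1.1]
opening: 0.045
grasp_force: 30.8
```

```bash
python3 - <<'E'
from h import *
o=bot.get_obs(); print(o["time"],o["ee_pos"],o["opening"],o["wrist_force"],deckrel(o))
print(plan(*place(.050,0,.0105)))
E
```

```text
8.625 [ 0.56872959 -0.27330323  0.10221591] 0.0449937048544908 [-0.79738099  0.8306701  -1.07029301] (array([53.6, -0.7, 58.5]), array([-0.91,  0.97, -0.83]))
(array([ 0.44,  0.12, -1.87]), array([-0.01, -0.01,  0.01]))
```

>>> send_rows(moves=[0.1, 0.03, -0.47, 0, 0, 0, 0.5, 0.11, 0.03, -0.47, 0, 0, 0, 0.5, 0.11, 0.03, -0.47, 0, 0, 0, 0.5, 0.12, 0.03, -0.46, 0, 0, 0, 0.5, 0, 0, 0, 0, 0, 0, 0.5])

```text
time: 9.25
ee_pos: [0.5798, -0.2687, 0.0544]
tcp_rot: [179.9, 17.9, -168.4]
wrist_force: [-0.2, 0.0, -0.8]
opening: 0.0449
grasp_force: 30.8
```

>>> send_rows(moves=[0.024, 0.005, -0.076, 0, 0, 0, 0.5, 0.012, 0.003, -0.038, 0, 0, 0, 0.5, 0, 0, 0, 0, 0, 0, 0.5])

```text
time: 9.62
ee_pos: [0.5813, -0.2692, 0.0535]
tcp_rot: [180.0, 18.0, -168.4]
wrist_force: [0.1, -0.5, -0.8]
opening: 0.0449
grasp_force: 30.8
```

```bash
python3 - <<'E'
from h import *
o=bot.get_obs(); print(o["time"],o["ee_pos"],o["opening"],o["wrist_force"],o["torque"],deckrel(o))
E
```

```text
9.625 [ 0.58125037 -0.26920296  0.0534622 ] 0.04492642890934922 [ 0.12033018 -0.50597084 -0.84180764] [-0.08812631  0.27986412  0.02009118] (array([51. ,  0.8,  8.1]), array([-0.24, -0.52, -0.81]))
```

>>> send_rows(moves=[0.012, 0.003, -0.038, 0, 0, 0, 0.5, 0.006, 0.001, -0.019, 0, 0, 0, 0.5])

```text
time: 9.88
ee_pos: [0.5816, -0.2691, 0.0518]
tcp_rot: [180.0, 18.0, -168.4]
wrist_force: [0.2, -0.2, -0.2]
opening: 0.0452
grasp_force: 30.8
```

>>> send_rows(moves=[0.009, 0.002, -0.028, 0, 0, 0, 0.5, 0, 0, 0, 0, 0, 0, 0.5])

```text
time: 10.12
ee_pos: [0.5818, -0.2689, 0.051]
tcp_rot: [180.0, 18.0, -168.4]
wrist_force: [0.2, -0.6, -1.3]
opening: 0.0448
grasp_force: 30.8
```

>>> send_rows(moves=[0.009, 0.002, -0.028, 0, 0, 0, 0.5, 0, 0, 0, 0, 0, 0, 0.5])

```text
time: 10.38
ee_pos: [0.582, -0.2689, 0.0503]
tcp_rot: [180.0, 18.0, -168.4]
wrist_force: [0.1, 1.3, -0.1]
opening: 0.0449
grasp_force: 30.8
```

>>> send_rows(moves=[0.009, 0.002, -0.028, 0, 0, 0, 0.5, 0, 0, 0, 0, 0, 0, 0.5])

```text
time: 10.62
ee_pos: [0.5822, -0.2689, 0.05]
tcp_rot: [180.0, 18.0, -168.4]
wrist_force: [-3.8, 0.1, 3.0]
opening: 0.0448
grasp_force: 31.4
```

>>> send_rows(moves=[0.009, 0.002, -0.028, 0, 0, 0, 0.5, 0, 0, 0, 0, 0, 0, 0.5])

```text
time: 10.88
ee_pos: [0.5823, -0.2689, 0.05]
tcp_rot: [180.0, 18.0, -168.4]
wrist_force: [-8.4, 1.0, 9.9]
opening: 0.045
grasp_force: 32.1
```

```bash
python3 - <<'E'
from h import *
o=bot.get_obs(); print(o["time"],o["ee_pos"],o["opening"],o["wrist_force"],o["torque"],deckrel(o))
c=bot.camera("side"); a=c["color"][:,:,::-1]; a=cv2.resize(a[225:375,340:490],(400,400),interpolation=cv2.INTER_CUBIC)
c=bot.camera("wrist"); cv2.imwrite("pics/pl1.png",np.hstack([a,cv2.resize(c["color"][:,:,::-1],(400,400))]))
E
```

```text
10.875 [ 0.58225909 -0.26893982  0.05004188] 0.04496700969638404 [-8.44496717  1.00974074  9.86466236] [0.47968789 1.37885255 0.26522776] (array([50.9,  0.8,  4.5]), array([-4.63,  2.69, 11.88]))
```

View pics/pl1.png

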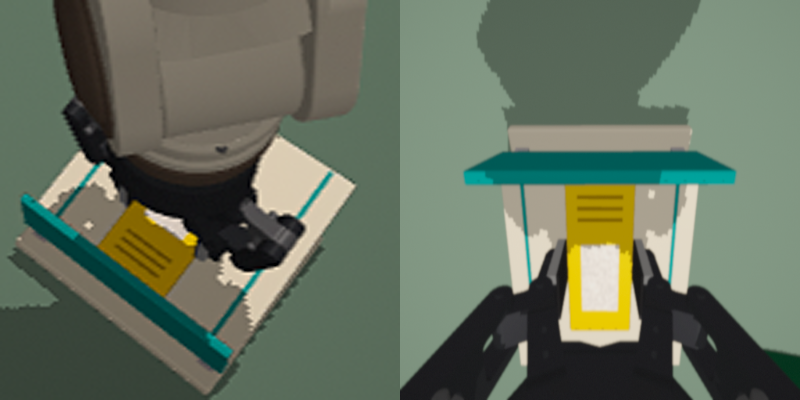

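Yellow is on the deck at 12 N normal, centred, with about 6 mm left to the backstop. I'll ease off a little and slide it down the slope.

>>> send_rows(moves=[-0.009, -0.002, 0.028, 0, 0, 0, 0.5, -0.074, -0.015, -0.025, 0, 0, 0, 0.5, -0.037, -0.008, -0.012, 0, 0, 0, 0.5, 0, 0, 0, 0, 0, 0, 0.5])

```text
time: 11.48
ee_pos: [0.5799, -0.2697, 0.0493]
tcp_rot: [-180.0, 18.1, -168.4]
wrist_force: [1.4, -0.7, 5.7]
opening: 0.0447
grasp_force: 31.4
```

```bash
python3 - <<'E'
from h import *
o=bot.get_obs(); print(o["time"],o["grasp_force"],deckrel(o))
E
```

```text
11.475 31.36400878429413 (array([48.4,  0.6,  4.6]), array([ 2.9 , -0.92,  5.04]))
```

>>> send_rows(moves=[-0.037, -0.008, -0.012, 0, 0, 0, 0.5, 0, 0, 0, 0, 0, 0, 0.5])

```text
time: 11.72
ee_pos: [0.579, -0.2698, 0.0489]
tcp_rot: [-180.0, 18.1, -168.4]
wrist_force: [0.1, -0.1, 5.6]
opening: 0.045
grasp_force: 31.4
```

```bash
python3 - <<'E'
from h import *
o=bot.get_obs(); print(o["time"],o["grasp_force"],deckrel(o))
E
```

```text
11.725 31.38313114643097 (array([47.3,  0.6,  4.5]), array([ 1.81, -0.09,  5.32]))
```

>>> send_rows(moves=[-0.037, -0.008, -0.012, 0, 0, 0, 0.5, 0, 0, 0, 0, 0, 0, 0.5])

```text
time: 11.98
ee_pos: [0.5784, -0.2699, 0.0488]
tcp_rot: [-180.0, 18.1, -168.4]
wrist_force: [4.1, 0.4, 5.5]
opening: 0.0448
grasp_force: 31.3
```

```bash
python3 - <<'E'
from h import *
o=bot.get_obs(); print(o["time"],o["grasp_force"],deckrel(o))
E
```

```text
11.975 31.273938417434692 (array([46.7,  0.7,  4.6]), array([ 5.61, -0.44,  3.92]))
```

>>> send_rows(moves=[-0.03, -0.006, -0.01, 0, 0, 0, 0.5, 0, 0, 0, 0, 0, 0, 0.5])

```text
time: 12.22
ee_pos: [0.5783, -0.2699, 0.0488]
tcp_rot: [-180.0, 18.2, -168.3]
wrist_force: [7.7, 0.8, 4.4]
opening: 0.045
grasp_force: 31.0
```

```bash
python3 - <<'E'
from h import *
o=bot.get_obs(); print(o["time"],o["grasp_force"],deckrel(o),o["tcp_rot"])
c=bot.camera("wrist"); 
c=bot.camera("side")
E
```

```text
12.225 31.019734740257263 (array([46.7,  0.7,  4.6]), array([ 8.65, -0.74,  1.82])) [-179.97692762   18.18585201 -168.3422836 ]
```

Yellow is against the backstop: 8.7 N and no further motion. Releasing and retreating along the deck normal.

>>> send_rows(moves=[0, 0, 0, 0, 0, 0, -0.2, 0, 0, 0, 0, 0, 0, -0.4, 0, 0, 0, 0, 0, 0, -0.5, -0.12, -0.025, 0.38, 0, 0, 0, -0.5, -0.18, -0.04, 0.57, 0, 0, 0, -0.5, -0.24, -0.05, 0.76, 0, 0, 0, -0.5, -0.24, -0.05, 0.76, 0, 0, 0, -0.5, 0, 0, 0, 0, 0, 0, -0.5])

```text
time: 13.32
ee_pos: [0.558, -0.275, 0.1126]
tcp_rot: [-179.9, 18.2, -168.4]
wrist_force: [0.4, 0.4, -0.6]
opening: 0.0644
grasp_force: 0.0
```

```bash
python3 - <<'E'
from h import *
o=bot.get_obs(); print(o["time"],o["ee_pos"],o["tcp_rot"],o["opening"],o["wrist_force"])
R=(Ro.from_euler('z',194.8,degrees=True)*Ro.from_euler('x',180,degrees=True)).as_matrix()
print(plan([.574,.285,.08],R))
E
```

```text
13.325 [ 0.55802791 -0.27496593  0.11259275] [-179.85854534   18.18562152 -168.39403257] 0.06439041071537614 [ 0.38464011  0.36272441 -0.57260913]
(array([ 0.64, 22.4 , -1.3 ]), array([-0.47,  2.06,  0.37]))
```

>>> send_rows(moves=[0.027, 0.93, 0, -0.02, 0.086, 0.0155, -0.5, 0.027, 0.93, 0, -0.02, 0.086, 0.0155, -0.5, 0.027, 0.93, 0, -0.02, 0.086, 0.0155, -0.5, 0.027, 0.93, 0, -0.02, 0.086, 0.0155, -0.5, 0.027, 0.93, 0, -0.02, 0.086, 0.0155, -0.5, 0.027, 0.93, 0, -0.02, 0.086, 0.0155, -0.5, 0.027, 0.93, 0, -0.02, 0.086, 0.0155, -0.5, 0.027, 0.93, 0, -0.02, 0.086, 0.0155, -0.5])

```text
time: 14.32
ee_pos: [0.5626, -0.0873, 0.1091]
tcp_rot: [-179.9, 11.9, -167.3]
wrist_force: [0.5, 0.2, 0.6]
opening: 0.064
grasp_force: 0.0
```

>>> send_rows(moves=[0.027, 0.93, 0, -0.02, 0.086, 0.0155, -0.5, 0.027, 0.93, 0, -0.02, 0.086, 0.0155, -0.5, 0.027, 0.93, 0, -0.02, 0.086, 0.0155, -0.5, 0.027, 0.93, 0, -0.02, 0.086, 0.0155, -0.5, 0.027, 0.93, 0, -0.02, 0.086, 0.0155, -0.5, 0.027, 0.93, 0, -0.02, 0.086, 0.0155, -0.5, 0.027, 0.93, 0, -0.02, 0.086, 0.0155, -0.5, 0.027, 0.93, 0, -0.02, 0.086, 0.0155, -0.5])

```text
time: 15.32
ee_pos: [0.568, 0.0987, 0.1091]
tcp_rot: [-179.9, 5.8, -166.3]
wrist_force: [0.1, -0.3, 1.0]
opening: 0.0641
grasp_force: 0.0
```

>>> send_rows(moves=[0.027, 0.93, 0, -0.02, 0.086, 0.0155, -0.5, 0.027, 0.93, 0, -0.02, 0.086, 0.0155, -0.5, 0.027, 0.93, -0.2, -0.02, 0.086, 0.0155, -0.5, 0.027, 0.93, -0.2, -0.02, 0.086, 0.0155, -0.5, 0.027, 0.93, -0.3, -0.02, 0.086, 0.0155, -0.5, 0.027, 0.93, -0.3, -0.02, 0.086, 0.0155, -0.5, 0.027, 0.93, -0.3, -0.02, 0.086, 0.0155, -0.5, 0.027, 0.93, 0, -0.02, 0.086, 0.0155, -0.5])

```text
time: 16.32
ee_pos: [0.5732, 0.2852, 0.0757]
tcp_rot: [180.0, -0.3, -165.2]
wrist_force: [-0.1, 0.1, 0.3]
opening: 0.0639
grasp_force: 0.0
```

```bash
python3 - <<'E'
from h import *
c={n:bot.camera(n) for n in("top","side")}
# yellow on deck: fit along-slope x, y, yaw within the deck frame
p=np.load("deck.npy"); Rd=Ro.from_euler('ZY',[p[2],-18],degrees=True).as_matrix(); t0=np.array([p[0],p[1],.03])
ob=[(c["top"],cmask(c["top"],[362,140,446,218],YEL,0)),(c["side"],cmask(c["side"],[345,245,475,368],YEL,0))]
big=[(k,cv2.resize(m.astype(np.float32),None,fx=S,fy=S,interpolation=cv2.INTER_LINEAR)>.5) for k,m in ob]
def cost(q,bg):
    P=(MAIL[0]@Ro.from_euler('z',q[2],degrees=True).as_matrix().T+[q[0],q[1],0])@Rd.T+t0
    B=DECK[1]@Rd.T+t0; s=0
    for k,m in bg:
        h=(hullmask(k,[P])>0)
        if k is c["side"]: h&=~(hullmask(k,[B])>0)
        s+=1-(h&m).sum()/(h|m).sum()
    return s
q0=np.array([.045,0,0]); sx=np.array([q0,q0+[.004,0,0],q0+[0,.004,0],q0+[0,0,3]])
for bg in (big,big[:1],big[1:]):
    r=minimize(cost,q0,args=(bg,),method='Nelder-Mead',options=dict(initial_simplex=sx,xatol=1e-4,fatol=1e-4)); print(r.x.round(4),r.fun)
o=bot.get_obs(); print(o["time"],o["ee_pos"],o["tcp_rot"])
R=(Ro.from_euler('z',194.8,degrees=True)*Ro.from_euler('x',180,degrees=True)).as_matrix()
print(plan([.574,.285,.0055],R))
a=cv2.resize(c["side"]["color"][225:375,340:490,::-1],(400,400),interpolation=cv2.INTER_CUBIC)
w=bot.camera("wrist"); cv2.imwrite("pics/mid.png",np.hstack([a,cv2.resize(w["color"][:,:,::-1],(400,400))]))
E
```

```text
[ 0.0453  0.0016 -0.1803] 0.16615201810786773
[0.047  0.0007 0.5   ] 0.12230667317481347
[ 0.0453  0.0017 -0.1754] 0.038948094763474606
16.425 [0.57335562 0.28637607 0.07598129] [ 179.92446091   -0.28053498 -165.07973973]
(array([ 0.03, -0.06, -2.82]), array([-0.  , -0.03, -0.01]))
```

View pics/mid.png

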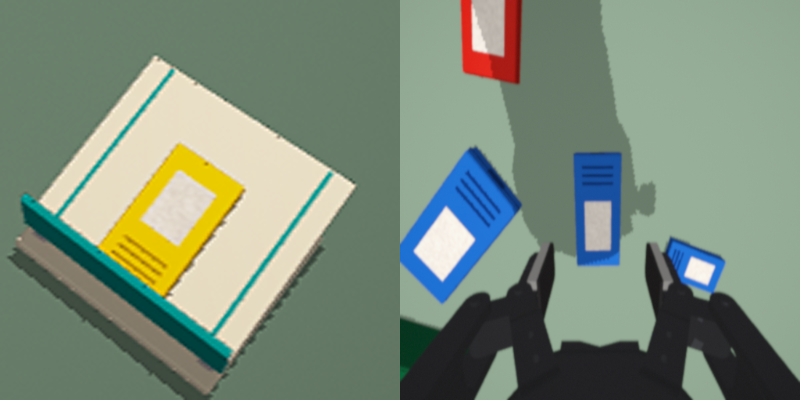

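Yellow lies flat, square and against the backstop. The wrist view shows the middle blue mailer between the fingers, with the large and small ones clear of them. Descending to grip it.

>>> send_rows(moves=[0.02, -0.03, -0.7, 0, -0.03, -0.01, -0.5, 0, 0, -0.8, 0, 0, 0, -0.5, 0, 0, -0.7, 0, 0, 0, -0.5, 0, 0, -0.4, 0, 0, 0, -0.5, 0, 0, -0.22, 0, 0, 0, -0.5, 0, 0, 0, 0, 0, 0, -0.5])

```text
time: 17.23
ee_pos: [0.5741, 0.2831, 0.0065]
tcp_rot: [-180.0, 0.0, -165.3]
wrist_force: [-0.5, -0.0, -0.3]
opening: 0.064
grasp_force: 0.0
```

>>> send_rows(moves=[0, 0, 0, 0, 0, 0, 0, 0, 0, 0, 0, 0, 0, 0.5, 0, 0, 0, 0, 0, 0, 0.5, 0, 0, 0, 0, 0, 0, 0.5, 0, 0, 0, 0, 0, 0, 0.5])

```text
time: 17.85
ee_pos: [0.5746, 0.2834, 0.0076]
tcp_rot: [180.0, 0.1, -165.3]
wrist_force: [0.3, -0.3, 5.3]
opening: 0.0448
grasp_force: 31.3
```

>>> send_rows(moves=[0, 0, 0.3, 0, 0, 0, 0.5, 0, 0, 0.6, 0, 0, 0, 0.5, 0, 0, 0.8, 0, 0, 0, 0.5, 0, 0, 0.8, 0, 0, 0, 0.5, 0, 0, 0.8, 0, 0, 0, 0.5, 0, 0, 0.8, 0, 0, 0, 0.5, 0, 0, 0.4, 0, 0, 0, 0.5])

```text
time: 18.73
ee_pos: [0.5746, 0.2834, 0.1212]
tcp_rot: [180.0, 0.2, -165.3]
wrist_force: [-0.1, 0.5, -0.7]
opening: 0.0447
grasp_force: 30.7
```

```bash
python3 - <<'E'
from h import *
o=bot.get_obs(); print(o["time"],o["ee_pos"],o["tcp_rot"],o["opening"])
print(plan(*place(.0535,.0007,.075)))
E
```

```text
18.725 [0.57461302 0.28337996 0.12123315] [ 1.79977588e+02  1.69797237e-01 -1.65285720e+02] 0.044729177801524626
(array([ -0.45, -22.25,  -0.13]), array([ 0.47, -2.02, -0.36]))
```

>>> send_rows(moves=[-0.019, -0.927, 0, 0.02, -0.084, -0.015, 0.5, -0.019, -0.927, 0, 0.02, -0.084, -0.015, 0.5, -0.019, -0.927, 0, 0.02, -0.084, -0.015, 0.5, -0.019, -0.927, 0, 0.02, -0.084, -0.015, 0.5, -0.019, -0.927, 0, 0.02, -0.084, -0.015, 0.5, -0.019, -0.927, 0, 0.02, -0.084, -0.015, 0.5, -0.019, -0.927, 0, 0.02, -0.084, -0.015, 0.5, -0.019, -0.927, 0, 0.02, -0.084, -0.015, 0.5])

```text
time: 19.73
ee_pos: [0.5702, 0.0966, 0.1192]
tcp_rot: [-179.9, 6.0, -166.3]
wrist_force: [-0.1, -0.7, 0.2]
opening: 0.0448
grasp_force: 30.7
```

>>> send_rows(moves=[-0.019, -0.927, 0, 0.02, -0.084, -0.015, 0.5, -0.019, -0.927, 0, 0.02, -0.084, -0.015, 0.5, -0.019, -0.927, 0, 0.02, -0.084, -0.015, 0.5, -0.019, -0.927, 0, 0.02, -0.084, -0.015, 0.5, -0.019, -0.927, 0, 0.02, -0.084, -0.015, 0.5, -0.019, -0.927, 0, 0.02, -0.084, -0.015, 0.5, -0.019, -0.927, 0, 0.02, -0.084, -0.015, 0.5, -0.019, -0.927, 0, 0.02, -0.084, -0.015, 0.5])

```text
time: 20.72
ee_pos: [0.5662, -0.0888, 0.1192]
tcp_rot: [-179.9, 12.0, -167.4]
wrist_force: [0.5, -0.9, -0.4]
opening: 0.0441
grasp_force: 30.7
```

>>> send_rows(moves=[-0.019, -0.927, 0, 0.02, -0.084, -0.015, 0.5, -0.019, -0.927, 0, 0.02, -0.084, -0.015, 0.5, -0.019, -0.927, 0, 0.02, -0.084, -0.015, 0.5, -0.019, -0.927, 0, 0.02, -0.084, -0.015, 0.5, -0.019, -0.927, 0, 0.02, -0.084, -0.015, 0.5, -0.019, -0.927, 0, 0.02, -0.084, -0.015, 0.5, -0.019, -0.927, 0, 0.02, -0.084, -0.015, 0.5, -0.019, -0.927, 0, 0.02, -0.084, -0.015, 0.5])

```text
time: 21.72
ee_pos: [0.5623, -0.2741, 0.1191]
tcp_rot: [179.9, 17.9, -168.4]
wrist_force: [-0.1, -0.2, -1.1]
opening: 0.0446
grasp_force: 30.7
```

```bash
python3 - <<'E'
from h import *
o=bot.get_obs(); print(o["time"],o["ee_pos"],o["opening"],deckrel(o))
print(plan(*place(.051,.0007,.026)))
E
```

```text
21.725 [ 0.56226079 -0.27409205  0.11914241] 0.04461556178604881 (array([52.6, -0.2, 76.6]), array([-0.48, -0.17, -0.98]))
(array([ 0.54,  0.15, -1.95]), array([-0.  , -0.02,  0.  ]))
```

>>> send_rows(moves=[0.13, 0.04, -0.48, 0, -0.01, 0, 0.5, 0.13, 0.04, -0.48, 0, -0.01, 0, 0.5, 0.14, 0.04, -0.5, 0, 0, 0, 0.5, 0.14, 0.03, -0.49, 0, 0, 0, 0.5, 0, 0, 0, 0, 0, 0, 0.5])

```text
time: 22.35
ee_pos: [0.5759, -0.2684, 0.0687]
tcp_rot: [179.9, 17.9, -168.4]
wrist_force: [0.5, 0.3, -1.0]
opening: 0.0445
grasp_force: 30.8
```

>>> send_rows(moves=[0.024, 0.005, -0.076, 0, 0, 0, 0.5, 0.012, 0.003, -0.038, 0, 0, 0, 0.5, 0, 0, 0, 0, 0, 0, 0.5])

```text
time: 22.72
ee_pos: [0.5772, -0.2692, 0.0678]
tcp_rot: [180.0, 18.1, -168.4]
wrist_force: [0.2, 0.2, -0.4]
opening: 0.0447
grasp_force: 30.8
```

```bash
python3 - <<'E'
from h import *
o=bot.get_obs(); print(o["time"],o["tcp_rot"],o["opening"],deckrel(o))
E
```

```text
22.725 [ 179.97972347   18.05093815 -168.4041289 ] 0.044694720146588346 (array([51.7,  1.6, 23. ]), array([ 0.07,  0.15, -0.42]))
```

>>> send_rows(moves=[0.024, -0.03, -0.05, 0, 0, 0, 0.5, 0, 0, 0, 0, 0, 0, 0.5])

```text
time: 22.98
ee_pos: [0.5777, -0.27, 0.0662]
tcp_rot: [180.0, 18.0, -168.4]
wrist_force: [-0.3, 0.1, -0.4]
opening: 0.0448
grasp_force: 30.8
```

>>> send_rows(moves=[0.009, 0.002, -0.028, 0, 0, 0, 0.5, 0, 0, 0, 0, 0, 0, 0.5])

```text
time: 23.22
ee_pos: [0.5779, -0.2698, 0.0655]
tcp_rot: [180.0, 18.0, -168.4]
wrist_force: [0.3, -0.0, -0.2]
opening: 0.0449
grasp_force: 30.8
```

>>> send_rows(moves=[0.009, 0.002, -0.028, 0, 0, 0, 0.5, 0, 0, 0, 0, 0, 0, 0.5])

```text
time: 23.48
ee_pos: [0.578, -0.2698, 0.0655]
tcp_rot: [180.0, 18.0, -168.4]
wrist_force: [-5.2, 1.2, 5.0]
opening: 0.0445
grasp_force: 31.4
```

```bash
python3 - <<'E'
from h import *
o=bot.get_obs(); print(o["time"],o["tcp_rot"],o["opening"],deckrel(o))
E
```

```text
23.475 [ 179.97353537   18.03562715 -168.41266931] 0.044477143269989056 (array([51.6,  0.8, 20.6]), array([-3.05,  2.26,  6.2 ]))
```

>>> send_rows(moves=[-0.006, -0.001, 0.019, 0, 0, 0, 0.5, -0.074, -0.015, -0.025, 0, 0, 0, 0.5, -0.037, -0.008, -0.012, 0, 0, 0, 0.5, 0, 0, 0, 0, 0, 0, 0.5])

```text
time: 23.98
ee_pos: [0.5753, -0.2705, 0.0646]
tcp_rot: [180.0, 18.1, -168.4]
wrist_force: [-0.9, -0.1, 2.1]
opening: 0.0448
grasp_force: 31.1
```

>>> send_rows(moves=[-0.037, -0.008, -0.012, 0, 0, 0, 0.5, 0, 0, 0, 0, 0, 0, 0.5])

```text
time: 24.22
ee_pos: [0.5744, -0.2706, 0.0643]
tcp_rot: [180.0, 18.0, -168.4]
wrist_force: [-0.5, 0.8, 2.3]
opening: 0.045
grasp_force: 31.1
```

```bash
python3 - <<'E'
from h import *
o=bot.get_obs(); print(o["time"],o["tcp_rot"],o["opening"],deckrel(o))
E
```

```text
24.225 [ 179.97543237   18.04557452 -168.40179977] 0.044992877152249526 (array([47.6,  0.8, 20.6]), array([0.38, 0.93, 2.34]))
```

>>> send_rows(moves=[-0.037, -0.008, -0.012, 0, 0, 0, 0.5, 0, 0, 0, 0, 0, 0, 0.5])

```text
time: 24.48
ee_pos: [0.5737, -0.2708, 0.0641]
tcp_rot: [180.0, 18.1, -168.4]
wrist_force: [2.4, 0.2, 2.9]
opening: 0.045
grasp_force: 31.0
```

```bash
python3 - <<'E'
from h import *
o=bot.get_obs(); print(o["time"],o["tcp_rot"],o["opening"],deckrel(o))
E
```

```text
24.475 [ 179.97995926   18.06976171 -168.39255611] 0.04498702496593442 (array([46.9,  0.7, 20.6]), array([ 3.15, -0.27,  2.06]))
```

>>> send_rows(moves=[-0.037, -0.008, -0.012, 0, 0, 0, 0.5, 0, 0, 0, 0, 0, 0, 0.5])

```text
time: 24.72
ee_pos: [0.5736, -0.2709, 0.0642]
tcp_rot: [180.0, 18.2, -168.4]
wrist_force: [7.4, 1.4, 2.3]
opening: 0.0448
grasp_force: 30.8
```

```bash
python3 - <<'E'
from h import *
o=bot.get_obs(); print(o["time"],o["tcp_rot"],o["opening"],deckrel(o))
E
```

```text
24.725 [ 179.99348788   18.17369705 -168.35587926] 0.04484747058524243 (array([46.8,  0.7, 20.8]), array([ 7.89, -0.13, -0.13]))
```

Blue is against the backstop too. I'll press it down slightly, release and retreat.

>>> send_rows(moves=[0.004, 0.001, -0.013, 0, 0, 0, 0.5, 0, 0, 0, 0, 0, 0, -0.1, 0, 0, 0, 0, 0, 0, -0.35, 0, 0, 0, 0, 0, 0, -0.5, -0.12, -0.025, 0.38, 0, 0, 0, -0.5, -0.18, -0.04, 0.57, 0, 0, 0, -0.5, -0.24, -0.05, 0.76, 0, 0, 0, -0.5, -0.24, -0.05, 0.76, 0, 0, 0, -0.5])

```text
time: 25.72
ee_pos: [0.5528, -0.2753, 0.1269]
tcp_rot: [-180.0, 18.1, -168.4]
wrist_force: [0.2, -0.4, -0.4]
opening: 0.0641
grasp_force: 0.0
```

>>> send_rows(moves=[-0.2, 0.8, 0.4, 0, 0, 0, -0.5, -0.2, 0.9, 0.4, 0, 0, 0, -0.5, -0.2, 0.9, 0.2, 0, 0, 0, -0.5, -0.2, 0.9, 0.2, 0, 0, 0, -0.5, -0.2, 0.9, 0.2, 0, 0, 0, -0.5, -0.2, 0.9, 0.2, 0, 0, 0, -0.5, -0.2, 0.9, 0, 0, 0, 0, -0.5, 0, 0, 0, 0, 0, 0, -0.5])

```text
time: 26.72
ee_pos: [0.5178, -0.1188, 0.166]
tcp_rot: [180.0, 18.1, -168.3]
wrist_force: [0.3, -0.1, 0.7]
opening: 0.0639
grasp_force: 0.0
```

```bash
python3 - <<'E'
from h import *
ob=bot.get_obs(); print(ob["time"],ob["wrist_force"])
t=bot.camera("top"); c=bot.camera("side")
a=cv2.resize(c["color"][225:375,340:490,::-1],(400,400),interpolation=cv2.INTER_CUBIC)
b=cv2.resize(t["color"][130:230,350:450,::-1],(400,400),interpolation=cv2.INTER_CUBIC)
cv2.imwrite("pics/end.png",np.hstack([a,b]))
E
```

```text
26.725 [ 0.34185827 -0.09667814  0.70580815]
```

View pics/end.png

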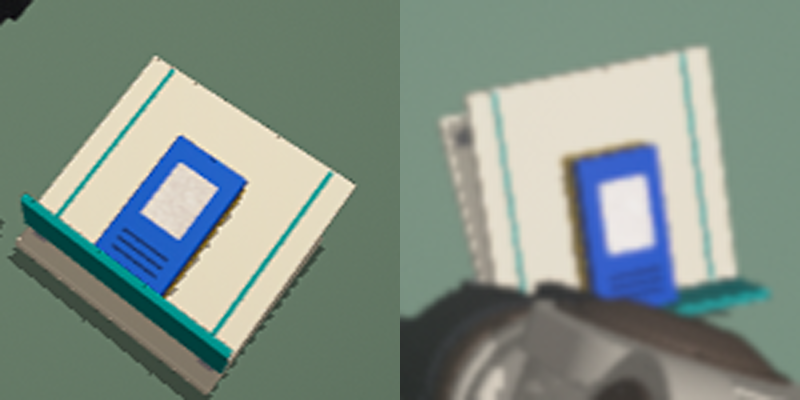

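In the side view (crop pixel 180,215) the blue mailer lies squarely on yellow, with its lower end at the teal backstop. The thin yellow rim in the top view fits the parallax. Handing in.

```bash
python3 -c "
from workcell import bot
print(bot.job_done())"
```

```text
the job is handed in; nothing more can be done
None
```

The job is handed in at about 27 s: yellow lies flat on the deck against the backstop, the middle-sized blue mailer is squarely on top of it and against the backstop too, and the red mailer was not touched.

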